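# Run the connector housings out of the bench hopper

### The arm

A 7-joint arm with a two-finger parallel gripper is mounted at the origin on the work surface. World frame = base frame: x ahead of the robot, y to its left, z up, the work surface at z = 0. Lengths are in mm, angles in rad, forces in N, time in s.
With the tool pointing down it reaches from about 425 to 925 mm from the base axis. Payload 6.8 kg.
Tool frame: the origin (TCP) lies on the centre line of the jaws, within the pads' length; the fingertips stand 22 mm ahead of it and the grasp point (between the pads) lies 3 mm ahead of it; z points along the fingers, y is the line along which they close (so a half turn about z gives the same grasp; the last joint's range is limited). The gripper opens to 88 mm and grips with 3 to 60 N. Pads are 20 mm wide; open, the fingers measure 115 mm over their backs; the gripper's body (75 mm by 178 mm) begins 61 mm behind the grasp point.
Start: joints at [1.018, 0.477, 0.022, 1.555, -0.011, 1.109, -0.083], TCP at [290.448, -609.333, 221.364] pointing down, gripper open.
Joint ranges: [-2.96, 2.96], [-0.34, 2.1], [-1.41, 1.46], [0.24, 2.44], [-1.37, 4.51], [0.17, 1.92], [-2.96, 2.96]. Speed limits (rad/s): [2.39, 2.39, 3.14, 3.14, 3.14, 3.14, 3.14].

### API

Orientations are given as a rotation vector (axis times angle).
In Python, from cell import * gives the robot as it stands.
- The arm moves only by the shell command python3 -m pendant 'ROWS' [OPENING] [FORCE]. ROWS is a JSON object of lists of equal length, an entry for each row: "translation": the shift along the tool's x, y, z normalised to -1 to 1, where 1 is 1 m, a list of three; "spin": the turn about the tool's z normalised to -1 to 1, where 1 is 60 degrees. In form: {"translation": [[x, y, z], ...], "spin": [spin, ...]}. A call has 1 to 5 rows; each row shifts and turns the commanded pose from where the row before left it, along the tool's axes as they then stand; what a row does not reach is not made up. A row lasts 1/10 s, in which the tool goes at most 50 mm and 8.59 degrees, less where a joint would pass 70% of its speed; a pose out of reach is approached as far as the arm can. A call with a number of a shift or a turn outside -1 to 1 is refused whole. A call with a gripper value outside its range is refused whole. OPENING is the opening, from 0 (shut) to 1 (fully open), set as the call begins (- or left out, the last holds). The fingers move at their own pace and stop on an object; FORCE is the grip in N (left out, the last holds). Time passes only in rows, so rows that do not move let the fingers close. It gives the time, the measured TCP pose, the force, the opening and the grip force at its end, in the units of the state.
- read_state(): the state, without advancing time (a new reading comes with each control period).
- grab_frame(name): name is "side" or "top"; returns (picture, depth): 384x512x3 uint8, blue, green, red; 384x512 float32, mm along the optical axis (not along the pixel's ray), 0 where there is no reading.
- get_calibration(name): a dict with "K" (3x3 intrinsics, pixels), "D" ([k1, k2, p1, p2, k3] as OpenCV has them; the pictures are not rectified), "T" (4x4, takes a point from camera to world coordinates). Camera axes: x right, y up, looking along -z (the intrinsics and any distortion apply to the point x, -y, -z); pixel columns grow to the right and rows downward; lengths in mm; the calibration is good to about 2 mm. A picture is of the moment at which its call begins. get_calibration takes no time and is no camera call.
- hand_in(): hands the job in; it is judged then, once.
Trained networks look in the newest picture that a camera, given by its name, has taken for a name from the list of things; names that differ only in an ending like _2 or _b are one class to them, and where a whole thing is asked for, a point or a joint stands for the part that bears it (a point fixed in the world has none). Each returns a list of dicts, best first, with "confidence" (0 to 1); they miss things now and then, are a little off and sometimes report something else, mostly with a low value. They report only what shows in the picture. A call takes as long as a camera call. They do not tell look-alikes from the thing itself.
- search_frame(camera, name): "extent" ([left, top, right, bottom] in pixels, round what is visible of it).
- trace(camera, name): "mask" (384x512 bool, what is visible of it) and "extent" ([left, top, right, bottom] in pixels, round what is visible of it).
- landmark_of(camera, name): "xy" ([column, row] in pixels: a listed point, or the origin of a listed thing).
The state is a dict: "clock": time; "qpos": joint angles; "joint_velocities": joint speeds; "joint_torque": joint torques, N m; "ee_pos": TCP position; "tcp_rot": TCP orientation; "contact_force": force on the tool from outside, world axes, zero at the start; "moment": the same for the moment, N m; "width": finger opening in mm; "gripper_force": force on a finger pad.
Only numpy, scipy, OpenCV 4.12 (cv2) and the standard library are available. Lean on these libraries where they do the work, as an engineer would, in place of code of your own. Each camera call takes 0.05 s, during which the arm holds its last target. There are 200 camera calls.

### The job

Stand the empty parts bin on the bench under the mouth of the parts hopper; then swing the hopper's gate up by its lever until the lever lines up with the index clamp on the quadrant, so that all six connector housings run out into the bin. The gate drops shut if it is let go, so finish with the robot still holding the lever steady at the mark, and leave the index and everything else on the bench as they are.

Things in the scene. Friction and masses are not known exactly. Their poses are not given: they have to be found in the camera images.
- hopper: (All sizes in mm.) Sheet-metal parts hopper, bolted down, open top, 230 (x) x 160 (y) x 300 high. Origin on the bench, z up; its -x is the discharge direction (outward). Foot behind x +12; forward of that its underside is 98 above the bench: the bin slides below. An open trough (x -66 to -12, up to z 178) leads from the tall part (front x -12, rim x -30) to the mouth. Lever on its -y side.
- mouth (a point): Middle of the chute's lip, at (-66, 0, 105) in the hopper's frame, with the hopper's axes; the chute inside is 66 wide and slopes down to it at 42 degrees. With the gate open the housings slide off it and drop to the bench about 20 to 70 mm outward of it.
- gate: Gate flap with its lever on a level hinge shaft along the hopper's y. Origin on the hinge, (-66, 0, 168) in the hopper's frame; axes as the hopper's when shut. The flap, 61 mm wide, 59 long, hangs over the mouth. The lever, an 8 thick rod at y -70, ends in a ball knob. 0.35 kg, nearly free on its hinge, falls shut: holding takes 1 to 2 N at the knob.
- gate_angle (a joint): Gate angle in rad: 0 = shut (lever points outward, 0.35 rad below level), growing as the lever is lifted and the flap swings outward and up; stop at 1.35.
- lever_knob (a point): Centre of the black ball knob, 28 mm diameter, at the lever's end: 140 from the hinge axis, at the hopper's y -70. When shut it is 132 outward of and 48 below the hinge, 120 above the bench; it moves on a circle about the hinge, its angle above level being gate_angle - 0.35.
- index: Index clamp on the rim of the quadrant (a graduated steel arc band at the hopper's y -58, radius 61 to 79 about the hinge): a dark steel clip, 12 mm wide, with a white line and a brass thumbscrew out to radius 100. Screwed tight, it marks where the lever must be. Origin on the hinge; axes agree with the gate's when the gate is at the mark.
- index_angle (a joint): The gate_angle at which the lever lines up with the index, in rad, 0.7 to 1.1 (different each time, not to be moved).
- index_mark (a point): Middle of the index's white line, 74 mm from the hinge axis, 64 to the hopper's -y side; it lies behind the lever when the lever is at the mark.
- bin: Empty blue plastic parts bin, open on top, 140 (its x) x 110 (its y) x 55 mm high, 0.15 to 0.25 kg; origin at the centre of its underside, z up. Floor and walls 4 thick; a rolled rim 9 wide and 9 high runs round the top (outer edge of the bin 140 x 110, opening 122 x 92), good to grip.
- housing1: One of six alike white connector housings, 20 x 18 x 14 mm (x, y, z), 12 g; origin at the centre of its underside. They lie on the hopper's chute in the open trough behind the gate, seen from above.
- housing2: One of six alike white connector housings, 20 x 18 x 14 mm (x, y, z), 12 g; origin at the centre of its underside. They lie on the hopper's chute in the open trough behind the gate, seen from above.
- housing3: One of six alike white connector housings, 20 x 18 x 14 mm (x, y, z), 12 g; origin at the centre of its underside. They lie on the hopper's chute in the open trough behind the gate, seen from above.
- housing4: One of six alike white connector housings, 20 x 18 x 14 mm (x, y, z), 12 g; origin at the centre of its underside. They lie on the hopper's chute in the open trough behind the gate, seen from above.
- housing5: One of six alike white connector housings, 20 x 18 x 14 mm (x, y, z), 12 g; origin at the centre of its underside. They lie on the hopper's chute in the open trough behind the gate, seen from above.
- housing6: One of six alike white connector housings, 20 x 18 x 14 mm (x, y, z), 12 g; origin at the centre of its underside. They lie on the hopper's chute in the open trough behind the gate, seen from above.
- flask: Bystander: dark steel flask standing, 68 diameter, 205 high (mm); origin under its middle.
- solder_reel: Bystander: reel of solder standing on its flange, 64 diameter, 60 high (mm); origin under its middle.
- screwdriver: Bystander: screwdriver lying, 190 long, handle 26 thick (mm); origin under its middle.
- side_cutters: Bystander: side cutters lying, 150 long, 14 high (mm); origin under its middle.
- tape_roll: Bystander: roll of tape lying flat, 84 diameter, 19 high (mm); origin under its middle.
- heat_gun: Bystander: heat gun standing on its tail, barrel 74 diameter, 200 high, its grip sticking out 130 to one side (mm); origin under its middle.
Things that resemble listed ones, but are neither listed nor needed, are in the scene too. What is shaped like the bin but green or turquoise is not meant.

How it is judged:
By the outcome, as a careful person would: the job done as asked, in the order asked, and still so for the second after the job is handed in, while the arm keeps its last pose, push and grip.
It also fails if it takes over 43 s, if anything falls off the work surface, if the arm or the gripper's body presses on something with over 40 N, if the wrist force passes 120 N, or if a joint passes its speed limit or range.

## Working session

There is one attempt and no reset: what is moved stays moved. The work goes in short steps, Python scripts to look and compute and a shell command to move; the robot and the scene stay as the last step left them, time stands still between calls to the robot, and variables do not carry over. Pictures are saved under pics/ and viewed, at most 10 in all, crops included, and the job is handed in when it is done.

```bash
mkdir -p pics; cat > h.py <<'E'
from cell import *
import numpy as np, cv2
from scipy.spatial.transform import Rotation as R
def pts(cam,depth,mask=None):
    c=get_calibration(cam);K=np.array(c["K"]);D=np.array(c["D"]);T=np.array(c["T"])
    m=depth>0
    if mask is not None: m&=mask
    v,u=np.nonzero(m)
    n=cv2.undistortPoints(np.c_[u,v].astype(float).reshape(-1,1,2),K,D).reshape(-1,2)
    d=depth[v,u]
    P=np.c_[n[:,0]*d,-n[:,1]*d,-d]
    return P@T[:3,:3].T+T[:3,3],u,v
def ray(cam,uv):
    c=get_calibration(cam);T=np.array(c["T"])
    n=cv2.undistortPoints(np.array(uv,float).reshape(-1,1,2),np.array(c["K"]),np.array(c["D"])).reshape(-1,2)[0]
    return T[:3,3],T[:3,:3]@np.array([n[0],-n[1],-1])
def proj(cam,P):
    c=get_calibration(cam);T=np.array(c["T"])
    q=(np.atleast_2d(P)-T[:3,3])@T[:3,:3]
    q=q*[1,-1,-1]
    return cv2.projectPoints(q,np.zeros(3),np.zeros(3),np.array(c["K"]),np.array(c["D"]))[0].reshape(-1,2)
E
python3 - <<'E'
from h import *
for c in("side","top"):
    im,d=grab_frame(c); cv2.imwrite(f"pics/{c}0.png",im); np.save(f"pics/{c}0.npy",d)
    print(c,np.round(get_calibration(c)["T"],2).tolist())
    for n in("bin","hopper","index_mark","lever_knob","mouth"):
        for r in landmark_of(c,n)[:4]:
            u,v=np.round(r["xy"]).astype(int); 
            print(n,r["xy"],round(r["confidence"],2))
print(read_state())
E
```

```text
side [[-0.75, -0.47, 0.46, 1024.56], [0.66, -0.56, 0.51, 536.58], [0.02, 0.69, 0.73, 929.36], [0.0, 0.0, 0.0, 1.0]]
bin [255.5, 144.8] 0.91
bin [226.5, 180.5] 0.78
bin [209.8, 120.0] 0.75
bin [333.0, 216.3] 0.68
hopper [292.1, 264.0] 0.6
index_mark [233.9, 212.9] 0.61
index_mark [249.2, 207.5] 0.49
lever_knob [234.4, 213.7] 0.76
mouth [281.3, 234.9] 0.95
top [[0.01, 0.99, -0.11, 360.79], [-1.0, 0.01, -0.0, -22.03], [0.0, 0.11, 0.99, 1462.92], [0.0, 0.0, 0.0, 1.0]]
bin [319.9, 253.5] 0.95
bin [210.5, 241.6] 0.9
bin [385.5, 246.1] 0.87
bin [298.1, 200.4] 0.66
hopper [196.1, 182.9] 0.56
index_mark [198.7, 184.1] 0.72
index_mark [229.0, 160.3] 0.6
lever_knob [247.8, 164.5] 0.62
lever_knob [200.7, 184.5] 0.22
mouth [214.8, 179.4] 0.97
{'clock': 0.6, 'qpos': array([ 1.01788669,  0.47699821,  0.02237015,  1.55538221, -0.01151391,
        1.10930009, -0.08311968]), 'joint_velocities': array([ 0.00126635, -0.0008118 , -0.000715  , -0.00083882, -0.0015235 ,
        0.00010546, -0.00062695]), 'joint_torque': array([-6.69949040e-04, -5.82414722e+01,  1.53227694e+00, -2.72813290e+01,
       -5.42074791e-02,  1.01714177e-02,  4.71355929e-05]), 'ee_pos': array([ 290.4816482 , -609.32702806,  221.37205025]), 'tcp_rot': array([3.06419577e+00, 6.92922525e-01, 7.86945923e-05]), 'contact_force': array([-0.39526902, -0.30495574,  0.3219007 ]), 'moment': array([-0.05608437,  0.04479517,  0.03442553]), 'gripper_force': 0.0, 'width': 88.13190411226378}
```

View pics/side0.png

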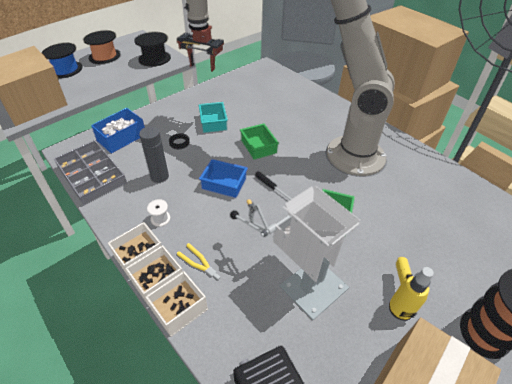

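View pics/top0.png

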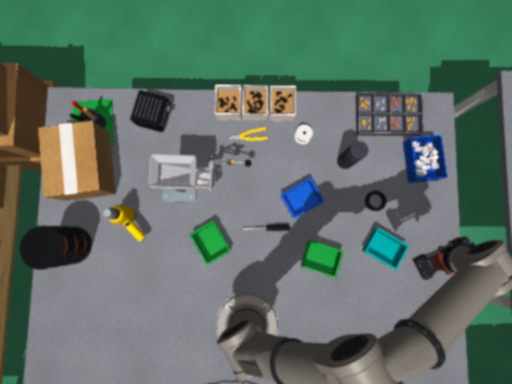

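Both pictures show the blue empty bin (side 224,178; top 302,197), while the blue bin at top 425,158 is full. The hopper discharges to the right in the top view (world -y). Its lever is on the far (+x) side and its knob is near top 248,163.

```bash
python3 - <<'E'
from h import *
T=np.load("pics/top0.npy");S=np.load("pics/side0.npy");it=cv2.imread("pics/top0.png");is_=cv2.imread("pics/side0.png")
# bin
for c,d,im,box in(("top",T,it,(275,170,330,225)),("side",S,is_,(195,155,255,200))):
    hsv=cv2.cvtColor(im,cv2.COLOR_BGR2HSV); m=np.zeros(d.shape,bool); m[box[1]:box[3],box[0]:box[2]]=True
    m&=(hsv[...,0]>100)&(hsv[...,0]<125)&(hsv[...,1]>120)
    P,u,v=pts(c,d,m); P=P[(P[:,2]>46)&(P[:,2]<70)]
    r=cv2.minAreaRect(P[:,:2].astype(np.float32)); print(c,"bin",len(P),r,np.percentile(P[:,2],[5,50,95]))
# hopper rim
for c,d,box in(("top",T,(140,145,225,205)),("side",S,(260,180,365,260))):
    m=np.zeros(d.shape,bool); m[box[1]:box[3],box[0]:box[2]]=True
    P,u,v=pts(c,d,m); P=P[(P[:,2]>292)&(P[:,2]<312)]
    r=cv2.minAreaRect(P[:,:2].astype(np.float32)); print(c,"hop",len(P),r,np.percentile(P[:,2],[5,50,95]))
for c,d,n in(("top",T,(248,163)),("side",S,(235,215))):
    m=np.zeros(d.shape,bool); m[n[1]-6:n[1]+7,n[0]-6:n[0]+7]=True
    P,u,v=pts(c,d,m); k=P[:,2]>40
    print(c,"knob",np.round(np.c_[P[k],u[k],v[k]],0)[::2].tolist())
for n in("mouth",):
    a,b=ray("top",(214.8,179.4)); print("mouth top",a+b*(105-a[2])/b[2])
    a,b=ray("side",(281.3,234.9)); print("mouth side",a+b*(105-a[2])/b[2])
a=cv2.resize(is_[180:260,215:322],None,fx=7,fy=7,interpolation=cv2.INTER_CUBIC); cv2.imwrite("pics/c1.png",a)
E
```

```text
top bin 269 ((499.659912109375, -211.8033447265625), (109.45780181884766, 141.3025665283203), 30.39234161376953) [49.02619917 54.56299835 59.48505862]
side bin 320 ((498.1080017089844, -209.62545776367188), (113.74928283691406, 137.25413513183594), 29.7978515625) [47.95241463 53.43832709 57.0637299 ]
top hop 366 ((557.531005859375, 248.57119750976562), (152.73048400878906, 109.86032104492188), 89.97854614257812) [292.44746913 297.25666266 302.52026558]
side hop 553 ((554.9544067382812, 246.56175231933594), (151.35829162597656, 110.98208618164062), 89.78070831298828) [292.61741716 297.61838341 301.13736369]
top knob [[635.0, 7.0, 122.0, 247.0, 159.0], [635.0, -0.0, 122.0, 249.0, 159.0], [630.0, 11.0, 130.0, 246.0, 160.0], [630.0, 3.0, 128.0, 248.0, 160.0], [630.0, -4.0, 128.0, 250.0, 160.0], [625.0, 22.0, 136.0, 243.0, 161.0], [626.0, 15.0, 131.0, 245.0, 161.0], [625.0, 7.0, 135.0, 247.0, 161.0], [626.0, -0.0, 130.0, 249.0, 161.0], [627.0, -8.0, 123.0, 251.0, 161.0], [622.0, 22.0, 131.0, 243.0, 162.0], [622.0, 15.0, 130.0, 245.0, 162.0], [620.0, 7.0, 138.0, 247.0, 162.0], [622.0, -1.0
[... 1363 characters left out ...]
 121.0, 230.0, 217.0], [633.0, 11.0, 125.0, 232.0, 217.0], [627.0, 14.0, 123.0, 234.0, 217.0], [625.0, 21.0, 128.0, 236.0, 217.0], [624.0, 28.0, 134.0, 238.0, 217.0], [636.0, 6.0, 118.0, 230.0, 218.0], [632.0, 11.0, 120.0, 232.0, 218.0], [631.0, 19.0, 126.0, 234.0, 218.0], [625.0, 21.0, 124.0, 236.0, 218.0], [625.0, 29.0, 131.0, 238.0, 218.0], [622.0, 34.0, 134.0, 240.0, 218.0], [633.0, 12.0, 118.0, 232.0, 219.0], [629.0, 16.0, 118.0, 234.0, 219.0], [626.0, 30.0, 129.0, 238.0, 219.0], [625.0, 39.0, 136.0, 240.0, 219.0], [627.0, 42.0, 136.0, 240.0, 220.0], [626.0, 44.0, 133.0, 241.0, 221.0]]
mouth top [557.90974369 129.10264867 105.        ]
mouth side [556.8856981  139.05496861 105.        ]
```

View pics/c1.png

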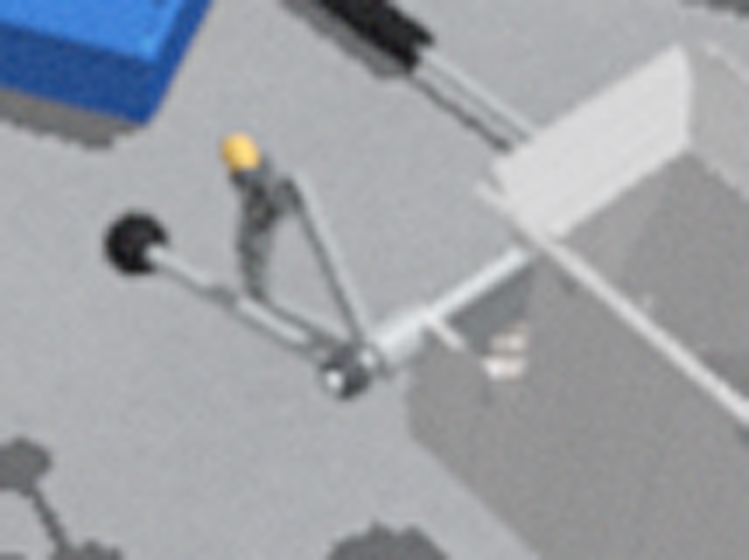

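The crop shows the knob centre at side pixel (234.1,214.7), the lever's hinge end at (264.3,234) and the brass thumbscrew at (249,201.5).

```bash
python3 - <<'E'
from h import *
from scipy.optimize import least_squares
im={"top":cv2.imread("pics/top0.png"),"side":cv2.imread("pics/side0.png")};dp={c:np.load(f"pics/{c}0.npy") for c in im}
for c,n in(("top",(248,163)),("side",(234,214))):
    g=im[c].max(2); m=np.zeros(g.shape,bool); m[n[1]-6:n[1]+7,n[0]-6:n[0]+7]=True; m&=g<70
    P,u,v=pts(c,dp[c],m); P=P[P[:,2]>90]
    f=lambda p:np.linalg.norm(P-p,axis=1)-14
    s=least_squares(f,[620,3,120],loss="soft_l1"); print(c,"knob sphere",s.x.round(1),len(P),"px",u.mean(),v.mean())
a,b=ray("side",(234.1,214.7)); print("knob at z120 side",a+b*(120-a[2])/b[2])
a,b=ray("top",(248,162.5)); print("top",a+b*(120-a[2])/b[2])
hs={c:cv2.cvtColor(im[c],cv2.COLOR_BGR2HSV) for c in im}
for c,b in(("side",(240,192,258,210)),("top",(215,145,250,175))):
    h=hs[c]; m=np.zeros(h.shape[:2],bool); m[b[1]:b[3],b[0]:b[2]]=True
    m&=(h[...,0]>12)&(h[...,0]<30)&(h[...,1]>110)
    P,u,v=pts(c,dp[c],m); print(c,"brass",np.c_[u,v].mean(0),np.round(P,0).tolist())
# walls of hopper: side faces yaw. points on faces world x>~ and -y front, from both cams
for c,b in(("side",(265,190,360,300)),("top",(140,145,225,205))):
    m=np.zeros(dp[c].shape,bool); m[b[1]:b[3],b[0]:b[2]]=True
    P,u,v=pts(c,dp[c],m); 
    for lo,hi in((285,310),(170,190),(100,170),(190,285)):
        Q=P[(P[:,2]>lo)&(P[:,2]<hi)&(P[:,0]<660)]
        if len(Q)>10: print(c,lo,hi,len(Q),np.percentile(Q,[1,50,99],axis=0).round(0)[:,:2].tolist())
E
```

```text
top knob sphere [622.    4.6 119.7] 28 px 247.67857142857142 162.57142857142858
side knob sphere [620.8   3.9 119.8] 38 px 233.23684210526315 214.28947368421052
knob at z120 side [619.81496098   5.11222772 120.        ]
top [622.1499968   3.3859948 120.       ]
side brass [248.38461538 201.38461538] [[610.0, 51.0, 216.0], [609.0, 54.0, 218.0], [606.0, 54.0, 216.0], [612.0, 54.0, 216.0], [612.0, 57.0, 219.0], [608.0, 57.0, 216.0], [606.0, 58.0, 215.0], [614.0, 56.0, 215.0], [613.0, 58.0, 216.0], [611.0, 60.0, 217.0], [608.0, 61.0, 215.0], [612.0, 58.0, 212.0], [612.0, 62.0, 215.0]]
top brass [231.83333333 161.08333333] [[611.0, 61.0, 220.0], [612.0, 58.0, 216.0], [612.0, 55.0, 215.0], [608.0, 65.0, 215.0], [608.0, 62.0, 214.0], [607.0, 58.0, 221.0], [608.0, 54.0, 215.0], [608.0, 51.0, 218.0], [605.0, 65.0, 211.0], [605.0, 62.0, 213.0], [605.0, 58.0, 215.0], [605.0, 54.0, 215.0]]
side 285 310 845 [[500.0, 174.0], [516.0, 243.0], [610.0, 321.0]]
side 170 190 406 [[519.0, 128.0], [590.0, 207.0], [622.0, 303.0]]
side 100 170 1107 [[520.0, 134.0], [589.0, 233.0], [599.0, 304.0]]
side 190 285 2365 [[513.0, 186.0], [542.0, 242.0], [594.0, 308.0]]
top 285 310 567 [[503.0, 173.0], [567.0, 258.0], [612.0, 324.0]]
top 170 190 230 [[513.0, 125.0], [574.0, 158.0], [630.0, 231.0]]
top 100 170 405 [[519.0, 96.0], [557.0, 165.0], [625.0, 285.0]]
top 190 285 884 [[515.0, 100.0], [567.0, 265.0], [611.0, 312.0]]
```

```bash
cat > go.py <<'E'
from h import *
def state():
    s=read_state(); M=R.from_rotvec(s["tcp_rot"]).as_matrix()
    return s["ee_pos"],np.degrees(np.arctan2(M[1,0],M[0,0])),s
def plan(target,alpha=None,step=45.):
    p,a,s=state(); d=np.array(target,float)-p; da=0 if alpha is None else (alpha-a+180)%360-180
    n=max(int(np.ceil(np.linalg.norm(d)/step)),int(np.ceil(abs(da)/8.5)),1)
    rows=[];sp=[]
    for k in range(n):
        al=np.radians(a+da*k/n); w=d/n
        rows.append([round((w[0]*np.cos(al)+w[1]*np.sin(al))/1000,3),round((w[0]*np.sin(al)-w[1]*np.cos(al))/1000,3),round(-w[2]/1000,3)]); sp.append(round(-da/n/60,3))
    print("clock",s["clock"],"at",p.round(1),"a",round(a,1))
    for i in range(0,n,5): print(rows[i:i+5],sp[i:i+5])
E
python3 - <<'E'
from go import *
# bearings of mark from both views: triangulate brass head centre
c=[]
A=np.zeros((3,3));b=np.zeros(3)
for cam,uv in(("side",(248.4,201.4)),("top",(231.8,161.1))):
    o,d=ray(cam,uv); d/=np.linalg.norm(d); M=np.eye(3)-np.outer(d,d); A+=M;b+=M@o
    for x in(606,610): q=o+d*(x-o[0])/d[0]; print(cam,x,q.round(1))
print("brass tri",np.linalg.solve(A,b).round(1))
T=np.load("pics/top0.npy"); m=np.zeros(T.shape,bool); m[135:172,330:372]=True
P,_,_=pts("top",T,m); Q=P[P[:,2]>190]; print("flask",np.median(Q,0).round(0))
plan([455,-236,130],120)
E
```

```text
side 606 [606.   52.1 208.6]
side 610 [610.   56.8 215.5]
top 606 [606.   58.1 224.4]
top 610 [610.   59.4 204.2]
brass tri [608.9  57.6 215.2]
flask [ 657. -391.  205.]
clock 0.6 at [ 290.5 -609.3  221.4] a 25.5
[[np.float64(0.026), np.float64(-0.022), np.float64(0.008)], [np.float64(0.029), np.float64(-0.018), np.float64(0.008)], [np.float64(0.031), np.float64(-0.014), np.float64(0.008)], [np.float64(0.032), np.float64(-0.01), np.float64(0.008)], [np.float64(0.034), np.float64(-0.005), np.float64(0.008)]] [np.float64(-0.131), np.float64(-0.131), np.float64(-0.131), np.float64(-0.131), np.float64(-0.131)]
[[np.float64(0.034), np.float64(-0.001), np.float64(0.008)], [np.float64(0.034), np.float64(0.004), np.float64(0.008)], [np.float64(0.033), np.float64(0.008), np.float64(0.008)], [np.float64(0.031), np.float64(0.013), np.float64(0.008)], [np.float64(0.029), np.float64(0.017), np.float64(0.008)]] [np.float64(-0.131), np.float64(-0.131), np.float64(-0.131), np.float64(-0.131), np.float64(-0.131)]
[[np.float64(0.027), np.float64(0.021), np.float64(0.008)], [np.float64(0.024), np.float64(0.024), np.float64(0.008)]] [np.float64(-0.131), np.float64(-0.131)]
```

```bash
python3 -m pendant '{"translation":[[0.026,-0.022,0.008],[0.029,-0.018,0.008],[0.031,-0.014,0.008],[0.032,-0.01,0.008],[0.034,-0.005,0.008]],"spin":[-0.131,-0.131,-0.131,-0.131,-0.131]}' 1 30
python3 -m pendant '{"translation":[[0.034,-0.001,0.008],[0.034,0.004,0.008],[0.033,0.008,0.008],[0.031,0.013,0.008],[0.029,0.017,0.008]],"spin":[-0.131,-0.131,-0.131,-0.131,-0.131]}'
python3 -m pendant '{"translation":[[0.027,0.021,0.008],[0.024,0.024,0.008],[0,0,0]],"spin":[-0.131,-0.131,0]}'
sed -i 's/rows.append(\[round/rows.append([*map(float,[round/; s/,3)\]); sp.append(round(-da\/n\/60,3))/,3)])]); sp.append(float(round(-da\/n\/60,3)))/' go.py
python3 -c "
from go import *
plan([455,-236,53],120)"
```

```text
clock: 1.1
ee_pos: [361.0, -453.3, 181.3]
tcp_rot: [2.648, 1.69, -0.0]
contact_force: [0.6, -0.4, -0.0]
width: 87.9
gripper_force: 0.0
clock: 1.6
ee_pos: [429.7, -298.4, 141.4]
tcp_rot: [1.925, 2.482, -0.0]
contact_force: [0.9, 0.1, -0.4]
width: 87.7
gripper_force: 0.0
clock: 1.9
ee_pos: [457.9, -231.9, 124.9]
tcp_rot: [-1.561, -2.725, -0.004]
contact_force: [-0.7, 0.1, -0.0]
width: 87.8
gripper_force: 0.0
clock 1.9 at [ 457.9 -231.9  124.9] a 120.4
[[-0.001, -0.002, 0.036], [-0.001, -0.002, 0.036]] [0.003, 0.003]
```

```bash
python3 -m pendant '{"translation":[[-0.001,-0.002,0.03],[-0.001,-0.002,0.03],[0,0,0.011],[0,0,0]],"spin":[0.003,0.003,0,0]}'
python3 -m pendant '{"translation":[[0,0,0],[0,0,0],[0,0,0],[0,0,0],[0,0,0]],"spin":[0,0,0,0,0]}' 0 30
python3 -m pendant '{"translation":[[0,0,0],[0,0,0],[0,0,0],[0,0,0]],"spin":[0,0,0,0]}'
python3 -c "
from go import *
plan([455,-236,120],120)"
```

```text
clock: 2.3
ee_pos: [452.7, -240.7, 53.3]
tcp_rot: [-1.584, -2.71, 0.001]
contact_force: [0.1, 0.1, 0.9]
width: 87.8
gripper_force: 0.0
clock: 2.8
ee_pos: [454.0, -240.8, 54.8]
tcp_rot: [1.584, 2.712, -0.0]
contact_force: [-0.0, 0.0, 0.5]
width: 51.7
gripper_force: 0.0
clock: 3.2
ee_pos: [453.8, -240.6, 54.3]
tcp_rot: [-1.584, -2.713, -0.0]
contact_force: [-0.3, 0.0, 0.5]
width: 19.5
gripper_force: 0.0
clock 3.2 at [ 453.8 -240.6   54.3] a 119.4
[[0.002, 0.002, -0.033], [0.002, 0.002, -0.033]] [-0.005, -0.005]
```

```bash
python3 -m pendant '{"translation":[[0,0,0],[0,0,0],[0,0,0],[0,0,0]],"spin":[0,0,0,0]}'
python3 -m pendant '{"translation":[[0,0,-0.02],[0,0,-0.025],[0,0,-0.025],[0,0,0]],"spin":[0,0,0,0]}'
python3 - <<'E'
from go import *
im,d=grab_frame("top"); h=cv2.cvtColor(im,cv2.COLOR_BGR2HSV); m=np.zeros(d.shape,bool); m[160:235,265:345]=True
m&=(h[...,0]>100)&(h[...,0]<125)&(h[...,1]>120)
P,u,v=pts("top",d,m); print(len(P),np.percentile(P[:,2],[5,50,95]).round(0)); P=P[P[:,2]>110]
print(cv2.minAreaRect(P[:,:2].astype(np.float32)))
plan([490,-100,115],90)
E
```

```text
clock: 3.6
ee_pos: [453.8, -240.6, 54.3]
tcp_rot: [-1.584, -2.713, -0.0]
contact_force: [-0.7, -0.7, -0.3]
width: 0.4
gripper_force: 0.0
clock: 4.0
ee_pos: [455.9, -241.4, 127.3]
tcp_rot: [1.581, 2.708, 0.0]
contact_force: [0.4, -0.2, 0.0]
width: 0.4
gripper_force: 0.0
675 [ -0.   6. 250.]
((492.63726806640625, -209.61996459960938), (86.47328186035156, 49.68696212768555), 25.008264541625977)
clock 4.05 at [ 454.8 -241.2  125.7] a 119.4
[[0.026, 0.025, 0.003], [0.029, 0.021, 0.003], [0.032, 0.017, 0.003], [0.034, 0.013, 0.003]] [0.123, 0.123, 0.123, 0.123]
```

```bash
python3 - <<'E'
from go import *
im,d=grab_frame("top"); im2,d2=grab_frame("side")
a=cv2.resize(im[140:260,250:400],None,fx=4,fy=4); b=cv2.resize(im2[120:240,150:200+40],None,fx=5,fy=5)
h=max(a.shape[0],b.shape[0]); o=np.zeros((480,600+360,3),np.uint8)
o[:,:600]=a; o[:480,600:]=cv2.resize(b,(360,480)); o=cv2.resize(o,(800,400)); cv2.imwrite("pics/g1.png",o)
E
```

```text
(no output)
```

View pics/g1.png

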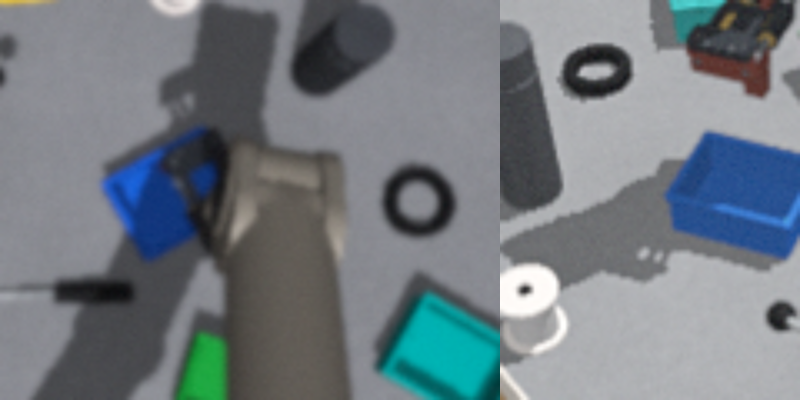

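The picture shows the bin still on the bench and the gripper raised, closed on nothing. I'll check the geometry numerically.

```bash
python3 - <<'E'
from go import *
p,a,s=state(); print(p,a,s["width"],s["qpos"].round(2))
print("tcp px",proj("top",p),proj("side",p), "tip",proj("side",p-[0,0,22]))
C=np.array([499,-211]);L=np.array([-.5,.866]);W=np.array([.866,.5])
for i,j in((1,1),(1,-1),(-1,-1),(-1,1)):
    q=np.r_[C+70*i*L+55*j*W,55]; print(i,j,q.round(0),proj("top",q).round(1),proj("side",q).round(1))
im,d=grab_frame("side"); h=cv2.cvtColor(im,cv2.COLOR_BGR2HSV); m=np.zeros(d.shape,bool); m[150:205,190:255]=True
m&=(h[...,0]>100)&(h[...,0]<125)&(h[...,1]>120)
P,u,v=pts("side",d,m); P=P[(P[:,2]>46)&(P[:,2]<70)];print(cv2.minAreaRect(P[:,:2].astype(np.float32)))
cv2.imwrite("pics/g2.png",cv2.resize(im[20:200,130:330],None,fx=4,fy=3.3))
E
```

```text
[ 453.3022506  -240.58791838  123.80095414] 119.43319216984216 0.930504580708998 [ 0.74  0.37 -0.45  2.01  0.22  0.81  0.68]
tcp px [[312.77960053 207.84496178]] [[227.02661521 148.07776631]] tip [[227.24965341 152.90775002]]
1 1 [ 512. -123.   55.] [[279.9 193.8]] [[235.7 188.4]]
1 -1 [ 416. -178.   55.] [[293.9 218.2]] [[246.8 167.4]]
-1 -1 [ 486. -299.   55.] [[324.8 200.8]] [[210.7 158.5]]
-1 1 [ 582. -244.   55.] [[310.7 176.6]] [[197.8 178.4]]
((497.6903381347656, -209.60641479492188), (113.90701293945312, 137.07005310058594), 30.08407974243164)
```

View pics/g2.png

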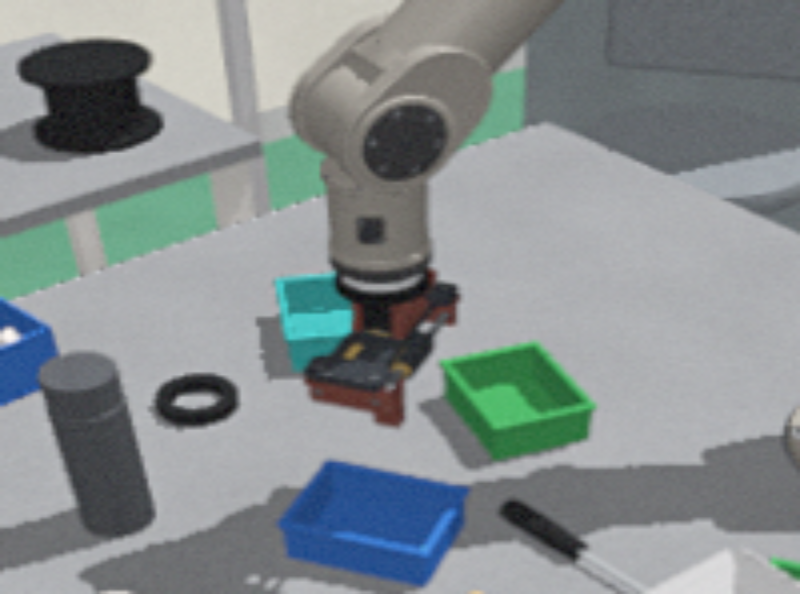

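The visible fingertips sit near side pixel (227.5,147), about 5 px above where the reported pose puts them (153). I'll measure the tip with depth.

```bash
python3 - <<'E'
from go import *
p,a,s=state(); print(p)
im,d=grab_frame("side"); m=np.zeros(d.shape,bool); m[125:151,203:240]=True
P,u,v=pts("side",d,m); k=(P[:,2]>60)&(np.hypot(P[:,0]-p[0],P[:,1]-p[1])<140); P,u,v=P[k],u[k],v[k]
th=np.radians(a); X=np.array([np.cos(th),np.sin(th)]);Y=np.array([np.sin(th),-np.cos(th)])
t=np.c_[(P[:,:2]-p[:2])@X,(P[:,:2]-p[:2])@Y,p[2]-P[:,2]]
o=np.argsort(-t[:,2])
for i in o[:40:2]: print(u[i],v[i],t[i].round(0),P[i].round(0))
E
```

```text
[ 453.01886321 -240.43527617  123.40235075]
230 148 [10. -3. -1.] [ 446. -234.  124.]
225 149 [-3. 10. -3.] [ 464. -238.  127.]
226 149 [-0. 10. -4.] [ 461. -236.  127.]
224 148 [-8.  9. -5.] [ 464. -243.  129.]
227 149 [ 4. 10. -6.] [ 460. -232.  129.]
226 148 [-0.  9. -8.] [ 461. -236.  131.]
229 148 [10.  7. -9.] [ 454. -228.  133.]
229 147 [  9.   4. -11.] [ 452. -231.  134.]
225 147 [ -4.   9. -11.] [ 463. -239.  135.]
223 146 [-11.   8. -13.] [ 466. -246.  136.]
227 148 [  6.  13. -13.] [ 462. -229.  136.]
226 147 [  1.  11. -14.] [ 462. -234.  137.]
225 146 [ -3.   9. -16.] [ 463. -239.  139.]
230 144 [ 10.  -4. -18.] [ 445. -234.  141.]
227 146 [  4.  10. -19.] [ 460. -232.  142.]
226 146 [  2.  13. -20.] [ 463. -233.  143.]
226 145 [  1.  10. -22.] [ 461. -235.  146.]
230 143 [ 11.  -2. -24.] [ 446. -232.  148.]
229 144 [ 11.   7. -27.] [ 454. -228.  150.]
230 142 [ 10.  -3. -28.] [ 445. -233.  151.]
```

The tips really sit at z of about reported TCP + 2, so the grasp point is about reported TCP + 21 and xy is fine. The first grasp therefore closed above the rim, and I'll regrasp about 25 mm lower.

```bash
python3 -m pendant '{"translation":[[0,0,0],[0,0,0],[0,0,0],[0,0,0],[0,0,0.02]],"spin":[0,0,0,0,0]}' 0.6 30
python3 -m pendant '{"translation":[[0,0,0.03],[0,0,0.025],[0,0,0.015],[0,0,0.006],[0,0,0]],"spin":[0,0,0,0,0]}'
python3 -m pendant '{"translation":[[0,0,0],[0,0,0],[0,0,0],[0,0,0],[0,0,0]],"spin":[0,0,0,0,0]}' 0 30
python3 -m pendant '{"translation":[[0,0,0],[0,0,0]],"spin":[0,0]}'
```

```text
clock: 4.75
ee_pos: [455.7, -241.4, 106.1]
tcp_rot: [1.582, 2.709, 0.0]
contact_force: [0.2, -0.0, -0.5]
width: 37.4
gripper_force: 0.0
clock: 5.25
ee_pos: [453.5, -240.4, 27.8]
tcp_rot: [-1.583, -2.712, 0.0]
contact_force: [-0.5, 0.7, 0.9]
width: 52.8
gripper_force: 0.0
clock: 5.75
ee_pos: [453.9, -240.8, 28.7]
tcp_rot: [1.584, 2.713, -0.0]
contact_force: [0.6, 0.6, -0.8]
width: 16.5
gripper_force: 0.0
clock: 5.95
ee_pos: [454.1, -240.6, 28.6]
tcp_rot: [1.583, 2.713, 0.0]
contact_force: [0.2, -0.0, 1.8]
width: 8.7
gripper_force: 30.0
```

Gripped at the rim (8.7 mm). Lift, turn and carry.

```bash
python3 -m pendant '{"translation":[[0,0,-0.015],[0,0,-0.03],[0,0,-0.025],[0,0,0]],"spin":[0,0,0,0]}'
python3 - <<'E'
from go import *
plan([503,-120,90],90,40)
E
```

```text
clock: 6.35
ee_pos: [455.5, -241.4, 101.0]
tcp_rot: [1.582, 2.709, 0.0]
contact_force: [0.4, -0.0, -1.7]
width: 8.6
gripper_force: 30.0
clock 6.35 at [ 455.5 -241.4  101. ] a 119.4
[[0.021, 0.025, 0.003], [0.024, 0.022, 0.003], [0.026, 0.019, 0.003], [0.029, 0.016, 0.003]] [0.123, 0.123, 0.123, 0.123]
```

```bash
python3 -m pendant '{"translation":[[0.021,0.025,0.003],[0.024,0.022,0.003],[0.026,0.019,0.003],[0.029,0.016,0.003],[0,0,0]],"spin":[0.123,0.123,0.123,0.123,0]}'
python3 - <<'E'
from go import *
im,d=grab_frame("top"); h=cv2.cvtColor(im,cv2.COLOR_BGR2HSV); m=np.zeros(d.shape,bool); m[150:235,230:330]=True
m&=(h[...,0]>100)&(h[...,0]<125)&(h[...,1]>120)
P,u,v=pts("top",d,m); print(len(P),np.percentile(P[:,2],[5,50,95]).round(0)); P=P[(P[:,2]>95)&(P[:,2]<140)]
print(cv2.minAreaRect(P[:,:2].astype(np.float32)),np.percentile(P[:,2],[5,50,95]).round(0), np.percentile(P,[1,99],axis=0).round(0))
plan([504,-115,46],90,40)
E
```

```text
clock: 6.85
ee_pos: [501.5, -113.0, 85.1]
tcp_rot: [-2.217, -2.223, -0.002]
contact_force: [0.1, 0.1, -2.5]
width: 8.7
gripper_force: 30.0
333 [  2.  64. 233.]
((554.3888549804688, -61.187225341796875), (43.43901824951172, 109.13544464111328), 88.48509979248047) [106. 111. 115.] [[500. -84. 104.]
 [608. -39. 117.]]
clock 6.9 at [ 500.4 -115.8   85.1] a 90.2
[[0.001, 0.004, 0.039]] [0.004]
```

```bash
python3 -m pendant '{"translation":[[0,0.001,0.03],[0,0,0.009],[0.035,0,0],[0.04,0,0],[0,0,0]],"spin":[0,0,0,0,0]}'
python3 - <<'E'
from go import *
plan([501.5,82,45],90,35)
E
```

```text
clock: 7.4
ee_pos: [501.2, -38.6, 47.2]
tcp_rot: [-2.213, -2.226, -0.002]
contact_force: [-0.7, -0.0, -2.5]
width: 8.9
gripper_force: 30.0
clock 7.4 at [501.2 -38.6  47.2] a 90.3
[[0.03, 0.0, 0.001], [0.03, 0.0, 0.001], [0.03, 0.0, 0.001], [0.03, 0.0, 0.001]] [0.001, 0.001, 0.001, 0.001]
```

```bash
python3 -m pendant '{"translation":[[0.03,0,0],[0.03,0,0],[0.03,0,0],[0.03,0,0],[0,0,0]],"spin":[0,0,0,0,0.002]}'
python3 -m pendant '{"translation":[[0,0,0.01],[0,0,0.006],[0,0,0]],"spin":[0,0,0]}'
```

```text
clock: 7.9
ee_pos: [501.6, 80.1, 47.5]
tcp_rot: [-2.218, -2.223, -0.003]
contact_force: [-0.3, 0.2, -2.0]
width: 8.7
gripper_force: 30.0
clock: 8.2
ee_pos: [500.9, 74.1, 29.9]
tcp_rot: [-2.227, -2.214, 0.004]
contact_force: [0.1, -0.2, -1.5]
width: 8.7
gripper_force: 30.0
```

```bash
python3 -m pendant '{"translation":[[0.005,0,0.002],[0,0,0]],"spin":[0,0]}'
python3 - <<'E'
from go import *
im,d=grab_frame("side"); cv2.imwrite("pics/p1.png",cv2.resize(im[130:270,180:340],None,fx=5,fy=4.2))
h=cv2.cvtColor(im,cv2.COLOR_BGR2HSV); m=np.zeros(d.shape,bool); m[150:270,180:340]=True
m&=(h[...,0]>100)&(h[...,0]<125)&(h[...,1]>120)
P,u,v=pts("side",d,m); P=P[(P[:,2]>46)&(P[:,2]<70)]
print(cv2.minAreaRect(P[:,:2].astype(np.float32)),np.percentile(P,[1,50,99],axis=0).round(0))
p,a,s=state(); print(p,a)
E
```

```text
clock: 8.4
ee_pos: [502.0, 81.3, 29.2]
tcp_rot: [-2.226, -2.217, -0.0]
contact_force: [-0.1, -0.2, -1.7]
width: 8.7
gripper_force: 30.0
((557.0145874023438, 86.72970581054688), (137.42919921875, 108.0256576538086), 87.47906494140625) [[501.  19.  47.]
 [603. 101.  55.]
 [609. 153.  59.]]
[501.9977321   81.30606327  29.38299078] 89.80717174932492
```

View pics/p1.png

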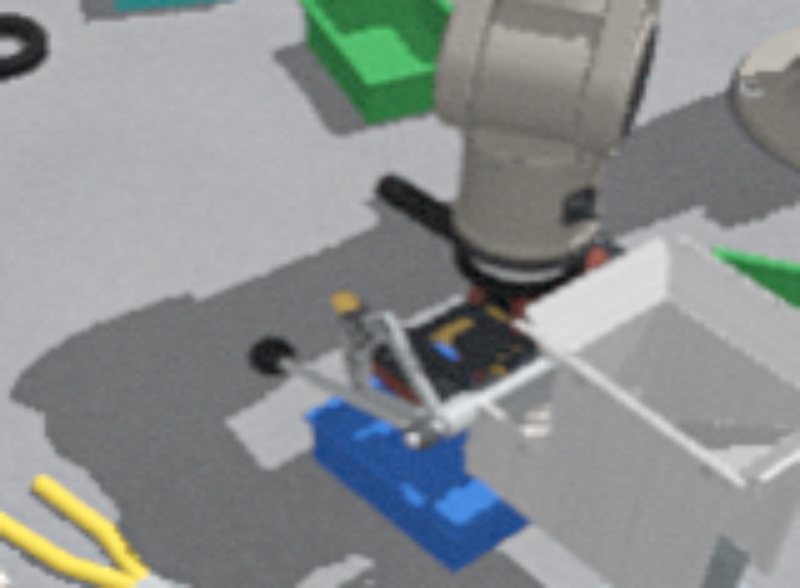

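The bin sits under the mouth at about (556,87), in line with the chute and clear of the lever. It still hangs by a hair, so lower until contact and release.

```bash
python3 -m pendant '{"translation":[[0,0,0.003],[0,0,0]],"spin":[0,0]}'
python3 -m pendant '{"translation":[[0,0,0],[0,0,0],[0,0,0],[0,0,0],[0,0,0]],"spin":[0,0,0,0,0]}' 0.5
python3 -m pendant '{"translation":[[0,0,-0.02],[0,0,-0.03],[0,0,0]],"spin":[0,0,0]}'
```

```text
clock: 8.65
ee_pos: [502.2, 81.3, 28.1]
tcp_rot: [2.224, 2.217, 0.0]
contact_force: [-5.8, -1.5, 18.8]
width: 8.7
gripper_force: 30.0
clock: 9.15
ee_pos: [501.8, 81.2, 26.2]
tcp_rot: [-2.225, -2.217, 0.0]
contact_force: [0.6, 0.0, 0.3]
width: 43.2
gripper_force: 0.0
clock: 9.45
ee_pos: [504.2, 81.9, 79.2]
tcp_rot: [2.223, 2.215, 0.007]
contact_force: [0.5, -0.5, -0.1]
width: 43.3
gripper_force: 0.0
```

```bash
python3 -m pendant '{"translation":[[-0.03,0,-0.01],[-0.04,0,-0.02],[-0.035,0,-0.03],[-0.015,0.03,-0.035],[0,0.03,-0.02]],"spin":[0,0,0,0,0]}' 0.65 20
python3 - <<'E'
from go import *
plan([621.3,2,165],90,45)
im,d=grab_frame("side");h=cv2.cvtColor(im,cv2.COLOR_BGR2HSV); m=np.zeros(d.shape,bool); m[150:270,180:340]=True
m&=(h[...,0]>100)&(h[...,0]<125)&(h[...,1]>120)
P,u,v=pts("side",d,m); P=P[(P[:,2]>46)&(P[:,2]<70)]
print(cv2.minAreaRect(P[:,:2].astype(np.float32)))
E
```

```text
clock: 9.95
ee_pos: [562.3, -43.1, 193.3]
tcp_rot: [2.229, 2.21, -0.0]
contact_force: [0.1, 0.2, 0.0]
width: 57.1
gripper_force: 0.0
clock 9.95 at [562.3 -43.1 193.3] a 89.5
[[0.023, 0.029, 0.014], [0.023, 0.029, 0.014]] [-0.004, -0.004]
((553.795166015625, 85.09397888183594), (111.35853576660156, 137.70156860351562), 0.1888681948184967)
```

```bash
python3 -m pendant '{"translation":[[0.023,0.029,0.014],[0.023,0.029,0.014],[0,0,0]],"spin":[-0.004,-0.004,0]}'
python3 - <<'E'
from go import *
plan([621.3,2,99],90,35)
E
```

```text
clock: 10.3
ee_pos: [620.5, 11.5, 160.3]
tcp_rot: [-2.208, -2.23, -0.001]
contact_force: [-0.4, 0.2, 0.9]
width: 57.1
gripper_force: 0.0
clock 10.3 at [620.5  11.5 160.3] a 90.6
[[-0.005, 0.0, 0.031], [-0.005, 0.0, 0.031]] [0.005, 0.005]
```

```bash
python3 -m pendant '{"translation":[[-0.009,0.001,0],[0,0,0]],"spin":[0.005,0]}'
python3 -m pendant '{"translation":[[0,0,0]],"spin":[0]}'
```

```text
clock: 10.5
ee_pos: [619.8, -5.1, 162.9]
tcp_rot: [2.225, 2.217, -0.003]
contact_force: [0.2, 0.1, 0.3]
width: 57.1
gripper_force: 0.0
clock: 10.6
ee_pos: [620.0, -4.0, 163.6]
tcp_rot: [2.224, 2.218, -0.001]
contact_force: [0.0, 0.9, 1.2]
width: 57.4
gripper_force: 0.0
```

```bash
python3 -m pendant '{"translation":[[0.006,0.001,0],[0,0,0.03],[0,0,0.025],[0,0,0],[0,0,0]],"spin":[0,0,0,0,0]}'
python3 - <<'E'
from go import *
im,d=grab_frame("side"); cv2.imwrite("pics/k1.png",cv2.resize(im[150:250,190:300],None,fx=6,fy=5.5))
plan([621.3,2,99],90,35)
E
```

```text
clock: 11.1
ee_pos: [621.5, 4.2, 108.9]
tcp_rot: [-2.222, -2.221, -0.0]
contact_force: [-0.2, 0.1, 1.1]
width: 57.1
gripper_force: 0.0
clock 11.15 at [622.2   4.2 109.7] a 90.0
[[-0.002, -0.001, 0.011]] [-0.0]
```

View pics/k1.png

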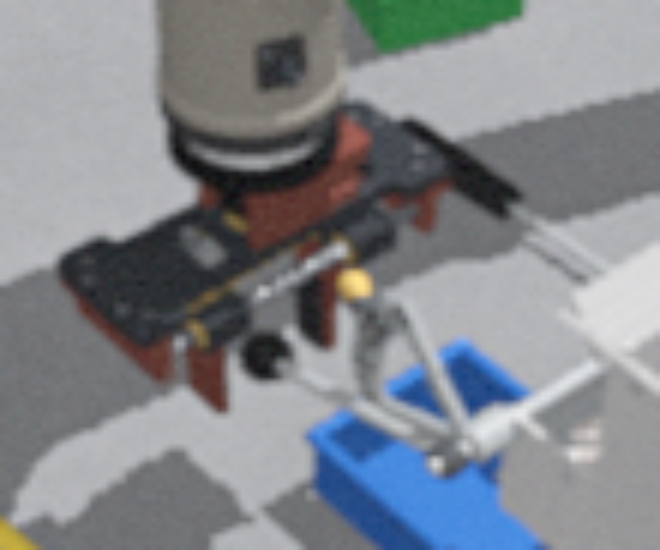

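The knob (side 234,214) lies between the open fingers, the bin is in place and the brass screw is clear of the body. Descend the last 10 mm and grip.

```bash
python3 -m pendant '{"translation":[[-0.002,0,0.01],[0,0,0]],"spin":[0,0]}'
python3 -m pendant '{"translation":[[0,0,0],[0,0,0],[0,0,0],[0,0,0],[0,0,0]],"spin":[0,0,0,0,0]}' 0 20
python3 -m pendant '{"translation":[[0,0,0]],"spin":[0]}'
```

```text
clock: 11.35
ee_pos: [621.4, 1.4, 98.2]
tcp_rot: [2.222, 2.22, -0.001]
contact_force: [0.9, 0.3, -1.0]
width: 57.1
gripper_force: 0.0
clock: 11.85
ee_pos: [620.0, 2.0, 98.4]
tcp_rot: [-2.22, -2.22, 0.004]
contact_force: [-4.8, -0.4, 4.7]
width: 26.5
gripper_force: 20.0
clock: 11.95
ee_pos: [620.1, 2.0, 98.4]
tcp_rot: [-2.22, -2.22, 0.004]
contact_force: [-5.1, 0.5, 5.2]
width: 26.8
gripper_force: 20.0
```

```bash
python3 -m pendant '{"translation":[[0,0,0],[0,0,0],[0.002,0,0.006],[0,0,0]],"spin":[0,0,0,0]}' 0.5 20
python3 -m pendant '{"translation":[[0,0,0],[0,0,0],[0,0,0],[0,0,0]],"spin":[0,0,0,0]}' 0 20
```

```text
clock: 12.35
ee_pos: [621.2, 4.3, 91.5]
tcp_rot: [-2.221, -2.221, 0.001]
contact_force: [-0.3, -0.8, -0.3]
width: 43.6
gripper_force: 0.0
clock: 12.75
ee_pos: [620.0, 3.9, 92.1]
tcp_rot: [-2.22, -2.22, 0.004]
contact_force: [-5.6, 0.6, 3.5]
width: 27.2
gripper_force: 20.0
```

```bash
python3 -m pendant '{"translation":[[-0.004,-0.001,-0.014],[-0.003,0,-0.013],[-0.001,0,-0.028],[0.003,0,-0.021],[0.006,0,-0.020]],"spin":[0,0,0,0,0]}'
python3 -m pendant '{"translation":[[0.005,0,-0.013],[0,0,0],[0,0,0]],"spin":[0,0,0]}'
python3 - <<'E'
from go import *
p,a,s=state(); print(p,a)
for c in("side","top"):
    im,d=grab_frame(c); 
    for n in("lever_knob","index_mark"):
        print(c,n,[(r["xy"],round(r["confidence"],2)) for r in landmark_of(c,n)[:2]])
    if c=="side": cv2.imwrite("pics/l1.png",cv2.resize(im[150:250,190:300],None,fx=7,fy=6,interpolation=cv2.INTER_CUBIC))
E
```

```text
clock: 13.25
ee_pos: [620.1, 4.2, 190.3]
tcp_rot: [2.223, 2.22, -0.001]
contact_force: [-0.9, 1.6, -2.2]
width: 27.4
gripper_force: 20.0
clock: 13.55
ee_pos: [620.2, 9.3, 202.1]
tcp_rot: [2.221, 2.22, -0.001]
contact_force: [-2.5, -1.9, -0.8]
width: 26.9
gripper_force: 20.0
[620.22755173   9.30154162 202.05168288] 89.97193845881367
side lever_knob [([235.1, 190.7], 0.61)]
side index_mark []
top lever_knob [([228.1, 183.7], 0.29)]
top index_mark [([226.9, 160.6], 0.61), ([300.1, 136.2], 0.36)]
```

View pics/l1.png

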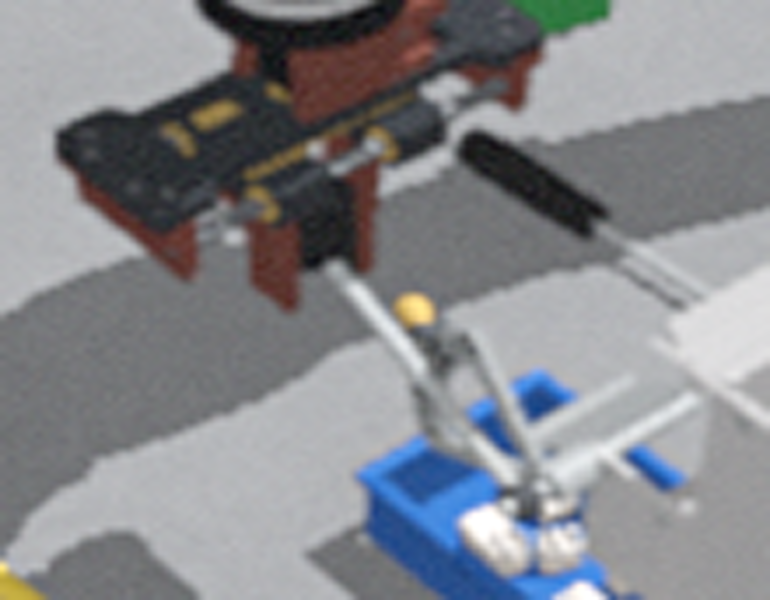

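The lever is held and housings are dropping into the bin. The lever is still short of the brass index. Now compare rod and brass precisely, in the same pictures, with depth averaged over frames.

```bash
cat > ang.py <<'E'
from go import *
def frames(c,n=6):
    F=[grab_frame(c) for _ in range(n)]
    D=np.array([f[1] for f in F]); D[D==0]=np.nan
    return np.mean([f[0] for f in F],0).astype(np.uint8),np.nan_to_num(np.nanmedian(D,0))
def run():
    p,a,s=state(); th=np.arcsin((p[2]+21.7+0-(92.1+21.7)+120-168)/140); print("clock",s["clock"],p.round(1),"lever th",th.round(3))
    for c in("side","top"):
        im,d=frames(c); cv2.imwrite(f"pics/avg_{c}_{int(s['clock']*100)}.png",im); np.save(f"pics/avg_{c}.npy",d)
        h=cv2.cvtColor(im,cv2.COLOR_BGR2HSV); m=np.zeros(d.shape,bool)
        if c=="side": m[185:245,225:275]=True
        else: m[150:180,200:250]=True
        P,u,v=pts(c,d,m); H=h[v,u]
        kx,hy=(619.8,136.6) if c=="side" else (622.1,134.9)
        r=np.hypot(P[:,1]-hy,P[:,2]-168); t=np.arctan2(P[:,2]-168,hy-P[:,1])
        br=(H[:,0]>12)&(H[:,0]<30)&(H[:,1]>110)&(r<110)&(r>75)
        o,_=ray(c,(0,0)); 
        print(c,"brass n",br.sum(),"px",np.c_[u,v][br].mean(0).round(2),"P",P[br].mean(0).round(1),"r,t",r[br].mean().round(1),t[br].mean().round(3))
        rod=(abs(P[:,0]-kx-1)<8)&(r>84)&(r<122)&(abs(t-th)<.12)&~br&(H[:,1]<60)
        Q=P[rod]; print("   rod n",rod.sum(),"P",Q.mean(0).round(1),"r,t",r[rod].mean().round(1),np.median(t[rod]).round(3))
        # model px: rod & brass axis points, for perpendicular comparison
        for nm,x,tt in(("rod",kx+.8,th),("mark",kx-11,.543),("mark",kx-11,.50)):
            q=[[x,hy-rr*np.cos(tt),168+rr*np.sin(tt)] for rr in(91,110)]; print("   ",nm,tt,proj(c,np.array(q)).round(1).tolist())
if __name__=="__main__": run()
E
python3 ang.py
```

```text
clock 13.85 [620.2   8.8 201. ] lever th 0.45
side brass n 12 px [248.33 201.25] P [610.1  56.6 216. ] r,t 93.3 0.54
   rod n 46 P [622.5  45.9 213.6] r,t 101.5 0.466
    rod 0.4500253294699834 [[244.8, 204.9], [240.7, 199.1]]
    mark 0.543 [[249.2, 201.7], [245.3, 195.8]]
    mark 0.5 [[248.7, 202.2], [244.7, 196.3]]
top brass n 11 px [231.64 161.09] P [607.8  59.3 215.5] r,t 89.3 0.561
   rod n 3 P [620.1  59.8 209.5] r,t 85.9 0.483
    rod 0.4500253294699834 [[233.6, 157.4], [238.4, 156.9]]
    mark 0.543 [[232.3, 160.2], [236.8, 159.7]]
    mark 0.5 [[232.9, 160.4], [237.5, 160.0]]
```

```bash
python3 -m pendant '{"translation":[[0.003,0,-0.005],[0.003,0,-0.005],[0,0,0],[0,0,0],[0,0,0]],"spin":[0,0,0,0,0]}'; python3 ang.py; python3 - <<'E'
import cv2,glob
f=sorted(glob.glob("pics/avg_side_*.png"))[-1]; g=sorted(glob.glob("pics/avg_top_*.png"))[-1]
import numpy as np
a=cv2.resize(cv2.imread(f)[185:240,225:280],(560,560),interpolation=cv2.INTER_CUBIC)
b=cv2.resize(cv2.imread(g)[145:185,190:230+0],(240,240),interpolation=cv2.INTER_CUBIC)
o=np.zeros((560,800,3),np.uint8); o[:,:560]=a; o[:240,560:]=b; cv2.imwrite("pics/v2.png",o)
E
```

```text
clock: 14.95
ee_pos: [620.3, 14.6, 211.4]
tcp_rot: [2.223, 2.22, -0.003]
contact_force: [-4.1, -4.3, 0.8]
width: 26.6
gripper_force: 20.0
clock 14.95 [620.3  14.6 211.4] lever th 0.534
side brass n 12 px [248.5  201.33] P [610.   57.2 216.2] r,t 92.9 0.546
   rod n 52 P [622.1  49.9 220.3] r,t 101.3 0.548
    rod 0.5342819327622504 [[245.7, 204.0], [241.7, 198.0]]
    mark 0.543 [[249.2, 201.7], [245.3, 195.8]]
    mark 0.5 [[248.7, 202.2], [244.7, 196.3]]
top brass n 0 px [nan nan] P [nan nan nan] r,t nan nan
   rod n 0 P [nan nan nan] r,t nan nan
    rod 0.5342819327622504 [[232.5, 156.9], [237.0, 156.4]]
    mark 0.543 [[232.3, 160.2], [236.8, 159.7]]
    mark 0.5 [[232.9, 160.4], [237.5, 160.0]]ang.py:18: RuntimeWarning: Mean of empty slice.
  print(c,"brass n",br.sum(),"px",np.c_[u,v][br].mean(0).round(2),"P",P[br].mean(0).round(1),"r,t",r[br].mean().round(1),t[br].mean().round(3))
  ret = um.true_divide(
  ret = ret.dtype.type(ret / rcount)
ang.py:20: RuntimeWarning: Mean of empty slice.
  Q=P[rod]; print("   rod n",rod.sum(),"P",Q.mean(0).round(1),"r,t",r[rod].mean().round(1),np.median(t[rod]).round(3))
  return _methods._mean(a, axis=axis, dtype=dtype,
```

View pics/v2.png

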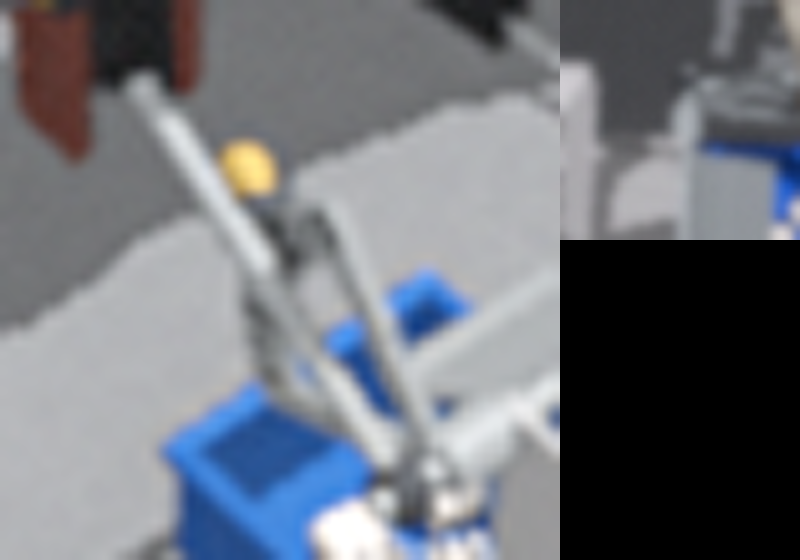

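The lever rod and brass index agree (0.548 vs 0.546 rad in the same frame). Last picture: check the housings.

```bash
python3 - <<'E'
from go import *
a,_=grab_frame("side"); b,d=grab_frame("top")
for c in("side","top"): print(c,[(np.round(r["extent"]),round(r["confidence"],2)) for r in search_frame(c,"housing1")])
p,al,s=state(); print(s["clock"],p,s["contact_force"])
o=np.hstack([cv2.resize(a[195:295,225:325],(500,500),interpolation=cv2.INTER_CUBIC),cv2.resize(b[145:215,180:222],(300,500),interpolation=cv2.INTER_CUBIC)]); cv2.imwrite("pics/f.png",o)
E
```

```text
side [(array([256., 238., 266., 246.]), 0.58), (array([232., 183., 292., 236.]), 0.2)]
top []
15.75 [620.2814016   14.57388335 211.36768958] [-4.41439243 -4.057321    1.70295571]
```

View pics/f.png

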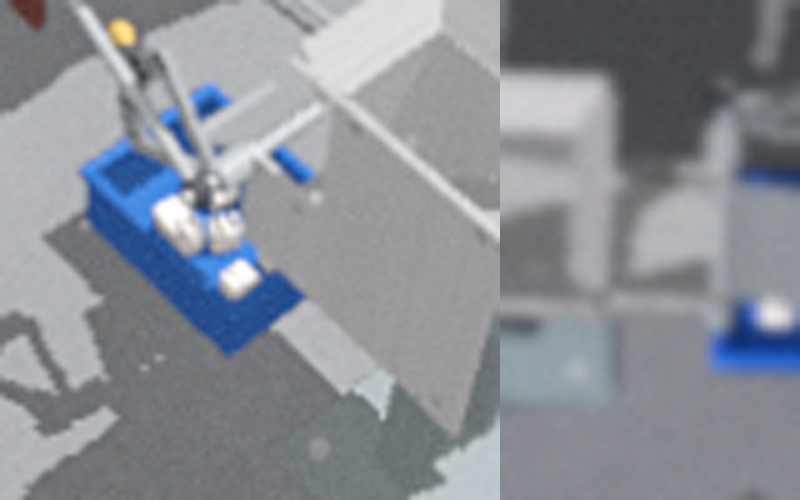

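The chute looks empty. Housings are visible in the bin through the side view at (261,239), (270,241) and (273,251). I'll check their 3-D positions and the last one against the rim.

```bash
python3 - <<'E'
from ang import *
for c,b in(("side",(250,228,285,262)),("top",(195,150,240,205))):
    im,d=frames(c,3); h=cv2.cvtColor(im,cv2.COLOR_BGR2HSV); m=np.zeros(d.shape,np.uint8); m[b[1]:b[3],b[0]:b[2]]=1
    m&=((h[...,1]<60)&(h[...,2]>(170 if c=="side" else 130))).astype(np.uint8)
    n,L,st,_=cv2.connectedComponentsWithStats(m,connectivity=4)
    for i in range(1,n):
        if st[i,4]<4: continue
        P,u,v=pts(c,d,L==i); print(c,st[i,:5],"lo",np.percentile(P,10,axis=0).round(0),"med",np.median(P,0).round(0),"hi",np.percentile(P,90,axis=0).round(0))
im,d=grab_frame("side"); h=cv2.cvtColor(im,cv2.COLOR_BGR2HSV); m=np.zeros(d.shape,bool); m[190:275,235:300]=True
m&=(h[...,0]>100)&(h[...,0]<125)&(h[...,1]>120)
P,u,v=pts("side",d,m); P=P[(P[:,2]>46)&(P[:,2]<70)]; print("bin",cv2.minAreaRect(P[:,:2].astype(np.float32)))
E
```

```text
side [260 228   4   3   9] lo [614. 122. 166.] med [623. 125. 177.] hi [625. 129. 179.]
side [267 228   9   8  40] lo [531.  70.  17.] med [603. 140. 173.] hi [612. 145. 177.]
side [278 228   3   2   5] lo [587. 153. 176.] med [588. 156. 177.] hi [589. 158. 180.]
side [256 233  18  12 116] lo [549.  55.  12.] med [565.  81.  22.] hi [578.  97.  28.]
side [269 247   8   7  37] lo [560. 114.  15.] med [569. 120.  20.] hi [576. 127.  22.]
side [280 257   5   5  18] lo [553. 154.  -0.] med [559. 157.   1.] hi [565. 162.   3.]
top [228 150   4   4  10] lo [553.  36. 542.] med [555.  40. 605.] hi [572.  46. 606.]
top [225 154   5   5  15] lo [621.  69.  -1.] med [671.  89.   3.] hi [680. 100. 208.]
top [ 195  157   45   48 1039] lo [480.  77.  -1.] med [529. 139. 117.] hi [579. 195. 172.]
top [213 158   4   4  11] lo [621. 118.   1.] med [623. 126. 179.] hi [654. 142. 184.]
top [231 187   6   6  27] lo [524.  56.   4.] med [532.  64.  18.] hi [539.  73.  21.]
bin ((554.6298828125, 85.62382507324219), (109.49629974365234, 137.30905151367188), 0.3899802267551422)
```

```bash
python3 - <<'E'
from ang import *
im,d=frames("top",3); m=np.zeros(d.shape,bool); m[150:205,195:235]=True
P,u,v=pts("top",d,m)
k=(P[:,1]>138)&(P[:,1]<172)&(P[:,0]>527)&(P[:,0]<586)&(P[:,2]>90)
res=P[k,2]-(105+(P[k,1]-135.8)*np.tan(np.radians(42)))
print(k.sum(),"chute residual pct",np.percentile(res,[0,5,25,50,75,95,100]).round(1))
i=res>9; print(np.c_[P[k][i],res[i]].round(0)[:30])
k=(P[:,1]>25)&(P[:,1]<150)&(P[:,0]>508)&(P[:,0]<600)&(P[:,2]>8)&(P[:,2]<60)
print("in bin top",k.sum(),P[k].round(0)[::6].tolist())
# bench spill around
for c in("side",):
    im,d=frames(c,2); P,u,v=pts(c,d); h=cv2.cvtColor(im,cv2.COLOR_BGR2HSV)[v,u]
    out=(P[:,2]>8)&(P[:,2]<40)&(P[:,0]>430)&(P[:,0]<720)&(P[:,1]>-60)&(P[:,1]<190)&((P[:,0]<492)|(P[:,0]>618)|(P[:,1]<8))&(h[:,1]<60)
    print("spill",out.sum(),np.c_[u,v][out][:10].tolist())
E
```

```text
125 chute residual pct [-5.8 -3.7 -1.7 -0.2  2.3 64.7 68.6]
[[583. 140. 169.  60.]
 [579. 140. 173.  65.]
 [575. 140. 173.  64.]
 [572. 140. 171.  62.]
 [567. 139. 176.  69.]
 [564. 139. 172.  64.]
 [560. 139. 172.  64.]
 [557. 139. 173.  65.]
 [553. 139. 173.  65.]
 [549. 139. 174.  66.]
 [545. 139. 176.  68.]
 [542. 139. 171.  63.]
 [538. 139. 173.  66.]
 [535. 139. 172.  64.]
 [531. 139. 171.  63.]
 [527. 138. 173.  66.]]
in bin top 96 [[599.0, 87.0, 8.0], [576.0, 77.0, 24.0], [572.0, 77.0, 24.0], [568.0, 81.0, 28.0], [564.0, 81.0, 25.0], [560.0, 93.0, 23.0], [556.0, 88.0, 25.0], [553.0, 81.0, 15.0], [545.0, 85.0, 15.0], [540.0, 60.0, 21.0], [537.0, 69.0, 14.0], [531.0, 116.0, 21.0], [529.0, 101.0, 8.0], [519.0, 148.0, 55.0], [517.0, 147.0, 37.0], [508.0, 101.0, 52.0]]
spill 0 []
```

The chute is clear, nothing spilled, the housings are in the bin and the lever is steady at the mark. Handing in.

```bash
python3 -c "
from cell import *
print(read_state()['clock']); print(hand_in())"
```

```text
16.35
the job is handed in; nothing more can be done
None
```

I stood the bin under the mouth and raised the lever to the index mark (about 0.88 rad), and the robot is still holding it there. The chute is empty and nothing spilled, but I could not count all six housings separately in the bin; handed in at 16.4 s.

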